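# Clamp a gas-panel block in the star-wheel vice

### The arm

A 6-joint arm with a two-finger parallel gripper is mounted at the origin on a cart in front of the work surface, level with it; the furniture and walls round the work are solid. World frame = base frame: x ahead of the robot, y to its left, z up, the work surface at z = 0. Lengths are in m, angles in rad, forces in N, time in s.
With the tool pointing down it reaches from about 0.325 to 0.9 m from the base axis. Payload 6.1 kg.
Tool frame: the origin (TCP) lies midway between the tips of the shut fingers; the grasp point (between the pads) lies 19 mm behind it; z points along the fingers, y is the line along which they close (so a half turn about z gives the same grasp; the last joint's range is limited). The gripper opens to 85 mm and grips with 20 to 120 N. Pads are 22 mm wide; open, the fingers measure 114 mm over their backs; the gripper's body (76 mm by 85 mm) begins 54 mm behind the grasp point. The pads swing forward as they close: fully open they stand 13 mm farther back than shut.
Start: joints at [-1.35, 0.22, 1.526, -0, 1.395, -0.126], TCP at [0.212, -0.588, 0.205] pointing down, gripper open.
Joint ranges: [-2.98, 2.98], [-0.91, 2.08], [0.09, 2.57], [-1.24, 4.39], [0.2, 2.65], [-2.68, 2.68]. Speed limits (rad/s): [2.57, 2.57, 3.01, 3.14, 3.14, 3.14].

### API

Orientations are given as [roll, pitch, yaw] about the fixed x, y, z axes, in that order (R = Rz(yaw) Ry(pitch) Rx(roll)).
In Python, from plant import movep, move_l, set_joints, gripper_to, hold, inverse_kinematics, observe, get_image, get_calibration, Unreachable, job_done gives the robot as it stands. Calls block until the motion is done:
- movep(position, orientation): joint-space move of the TCP to a pose.
- move_l(position, feed=0.15, rotation=None, max_force=None): straight line of the TCP; rotation=None keeps the orientation; feed is the mean speed in m/s. With max_force (N) it stops when the force on the tool has changed by that much, and returns True; else False.
- set_joints(angles): joint-space move.
- gripper_to(opening, f_grip=None): finger opening in m; f_grip is the grip in N (None keeps the last); returns when the fingers have stopped.
- hold(seconds).
- inverse_kinematics(position, orientation): joint angles nearest the present ones, or None.
- observe(): the state.
- get_image(name): name is "scene" or "top" or "wrist"; returns (picture, depth): 400x640x3 uint8, red, green, blue; 400x640 float32, m along the optical axis (not along the pixel's ray), 0 where there is no reading.
- get_calibration(name): a dict with "intrinsics" (3x3 intrinsics, pixels), "world_from_camera" (4x4, takes a point from camera to world coordinates). Camera axes: x right, y down, z forward; pixel columns grow to the right and rows downward; lengths in m; the calibration is good to about 2 mm. A picture is of the moment at which its call begins: read the wrist's pose just before it. get_calibration takes no time and is no camera call; for the wrist camera it gives the pose at the moment of the call.
A pose or a line that the arm cannot do raises Unreachable and nothing moves.
- job_done(): hands the job in; it is judged then, once.
The state is a dict: "time_s": time; "q": joint angles; "joint_velocities": joint speeds; "joint_torque": joint torques, N m; "eef_pos": TCP position; "tcp_rot": TCP orientation; "ft_force": force on the tool from outside, world axes, zero at the start; "torque": the same for the moment, N m; "opening": finger opening in m; "grasp_force": force on a finger pad.
Only numpy, scipy, OpenCV 4.12 (cv2) and the standard library are available. Lean on these libraries where they do the work, as an engineer would, in place of code of your own. Each camera call takes 0.05 s, during which the arm holds its last target. There are 200 camera calls.

### The job

Clamp the stainless block with two equal ports in its top in the small vice, ready for its seals: lift it out of the stock tray by its broad sides, stand it on the bare bench and let go, take it again by its ends (the jaws need the broad sides), and set it gently on the vice's bed between the jaws, ports up, about centred. Then close the vice by pushing the spokes of its star handwheel one after another, clockwise as seen from the robot, until the jaws hold the block tight; stop when the wheel goes clearly stiff, do not force it. Leave the other two blocks, the loupe and the small white jar where they are.

Things in the scene. Friction and masses are not known exactly. Their poses are not given: they have to be found in the camera images.
- vice: Small screw vice, bolted down; origin on the bench under its middle; x points from the handwheel to the fixed jaw (away from the robot at yaw 0), y along the jaws. Grey base plate 164 x 116 x 12 mm. The work stands on its flat bed, 52 mm above the bench. Jaws 56 mm wide, 40 mm high above the bed (screw heads 3 mm more). A bracket 56 mm wide, as high, spans x = -78 to -62 mm.
- jaw_fixed: The far, fixed jaw of the vice; origin at bed level in the middle of its gripping face (x = +46 mm in the vice's frame); axes as the vice's.
- jaw_moving: The moving jaw; origin at bed level in the middle of its gripping face, which looks to the vice's +x; axes as the vice's. Its distance from jaw_fixed along x is the opening, at the start 12 to 18 mm more than the block's 32 mm. It takes 2 to 4 spokes to bring it up to the block; it has no lost motion, and the block slides along the bed before it.
- wheel_axle (a point): Centre of the star handwheel: x = -100 mm, z = 72 mm in the vice's frame, axes as the vice's; the axle runs along x. 34 mm hub and five round spokes 9 mm thick, 72 degrees apart, ending in black balls of 16 mm centred 56 mm from the axle. Fingertips lowered to 33 mm above the axle and moved along y meet only the uppermost spoke, and nothing else of the vice.
- star_wheel (a joint): Wheel angle (rad): at 0 and each multiple of 2 pi/5 a spoke points straight up; grows clockwise seen from the robot (top spoke goes towards the vice's -y), closing the jaws. Stays where left. Free turning takes 3 to 5 N at the spoke; once both jaws bear, the force climbs within 10 degrees: 9 N is a sound clamping, over 18 N too much. Start a push 30 degrees or less before the top (earlier, the ball binds on the finger), end 42 past it: that brings the next spoke.
- stock_tray: White stock tray, fixed, 172 mm long (its y) x 52 mm; origin at the centre of its underside. Floor 6 mm above the bench; lips along the row 15 mm high (outer faces x = +-23.5 mm); partitions 3 mm thick, 34 mm high between the blocks and at both ends. Three places in a row along y, 54 mm apart, hold the blocks, broad sides facing the tray's +-x.
- block_two_port: The block to clamp: stainless steel, 32 mm (its x, between the broad sides) x 48 mm (its y, between the ends) x 40 mm high, about 0.3 kg, in one of the tray's three places; two equal 14 mm ports side by side along y in its top, four tiny black bolt holes at the corners. Origin: centre of the underside, z up.
- block_wide_bore: Another block of the same outer size, with one wide bore of 24 mm in the middle of its top; stays in the tray. Same axes.
- block_one_port: Another block of the same outer size, with one small 10 mm port in the middle of its top; stays in the tray. Same axes.
- loupe: Black stand loupe, 44 mm across, 35 mm high, on the bench; origin at the centre of its underside. Leave it.
- o_ring_jar: Small white jar, 39 mm across, 40 mm high; origin at the centre of its underside. Leave it.
Not all that is in view belongs to the job. What is shaped like the block_two_port but pink is not meant.

How it is judged:
On the way, in this order (a step that is already met when the one before it is completed fails the run):
1. the two-port block stands upright on the bare bench and is let go (height (world z) of block_two_port between -0.004 and 0.004 m and angle between block_two_port's own z axis and vertical below 0.1 rad and contact force between the fingers and block_two_port below 0.1 N and linear speed of block_two_port below 0.02 m/s), for 0.15 s.
2. the block stands on the vice's bed between the jaws, ports up, and is let go (z of block_two_port in the frame of vice between 0.048 and 0.056 m and x of block_two_port in the frame of vice between 0.008 and 0.034 m and y of block_two_port in the frame of vice between -0.012 and 0.012 m and angle between block_two_port's own z axis and vertical below 0.1 rad and contact force between the fingers and block_two_port below 0.1 N and contact force between jaw_moving and block_two_port below 5 N), for 0.15 s.
At the end, for the whole second after the job is handed in: The two-port block stands ports up and square (3.5 degrees) on the vice bed against the fixed jaw, within 12 mm of the jaws' middle, at rest, both jaws pressing its broad sides with 15 to 90 N; other blocks moved less than 10 mm, loupe and jar less than 20 mm (z of block_two_port in the frame of vice between 0.048 and 0.056 m and x of block_two_port in the frame of vice between 0.025 and 0.035 m and y of block_two_port in the frame of vice between -0.012 and 0.012 m and angle between block_two_port's own z axis and vertical below 0.06 rad and angle between the x axis of block_two_port and the x axis of vice, either way round below 0.06 rad and contact force between jaw_moving and block_two_port between 15 and 90 N and contact force between jaw_fixed and block_two_port above 15 N and linear speed of block_two_port below 0.01 m/s and contact force between the arm and vice below 0.1 N and distance of each of block_wide_bore, block_one_port from where it was at the start of the episode below 0.01 m and distance of each of loupe, o_ring_jar from where it was at the start of the episode below 0.02 m); the robot touches nothing.
It fails at once if the block is dropped (falls free, faster than 0.35 m/s, about 6 mm) (linear speed of block_two_port above 0.35 m/s and contact force between block_two_port and anything else below 0.02 N).
It fails at once if the vice is forced: more than 100 N on the block (contact force between jaw_moving and block_two_port above 100 N).
It fails at once if another block is lifted out or upset (distance of any of block_wide_bore, block_one_port from where it was at the start of the episode above 0.02 m).
It fails at once if the loupe or the jar is knocked away (distance of any of loupe, o_ring_jar from where it was at the start of the episode above 0.03 m).
It also fails if it takes over 72 s, if anything falls off the work surface, if the arm or the gripper's body presses on something with over 40 N, if the wrist force passes 120 N, or if a joint passes its speed limit or range.

## Working session

There is one attempt and no reset: what is moved stays moved. The work goes in short steps, each a Python script; the robot and the scene stay as the last script left them, time stands still between calls to the robot, and variables do not carry over. Pictures are saved under pics/ and viewed, at most 10 in all, crops included, and the job is handed in when it is done.

```bash
ls; mkdir -p pics; python3 - <<'E'
from plant import *
import cv2,numpy as np
for n in("scene","top"):
    p,d=get_image(n); c=get_calibration(n)
    cv2.imwrite(f"pics/{n}0.png",p[:,:,::-1]); np.savez(f"{n}0.npz",p=p,d=d,K=c["intrinsics"],T=c["world_from_camera"])
    print(n,c["intrinsics"],c["world_from_camera"])
print(observe())
E
```

```text
pics
scene [[429.87619682   0.         320.96584642]
 [  0.         429.87619682 201.18044258]
 [  0.           0.           1.        ]] [[-0.90462374 -0.16170497  0.39434425  0.16960947]
 [-0.42619622  0.33547872 -0.84012547  0.79316261]
 [ 0.00355836 -0.92806548 -0.37240006  0.46271678]
 [ 0.          0.          0.          1.        ]]
top [[383.15523831   0.         320.36963117]
 [  0.         383.15523831 202.51323692]
 [  0.           0.           1.        ]] [[-0.01858693 -0.99629779  0.08393597  0.48301822]
 [-0.99962447  0.02020825  0.01850796 -0.08647068]
 [-0.02013564 -0.08356044 -0.99629926  1.0229003 ]
 [ 0.          0.          0.          1.        ]]
{'time_s': 0.1, 'q': array([-1.35009719e+00,  2.21174675e-01,  1.52749233e+00, -1.37502589e-05,
        1.39472822e+00, -1.26121500e-01]), 'joint_velocities': array([-0.00059276, -0.00191126, -0.0021646 , -0.00117376,  0.00070478,
        0.00174882]), 'joint_torque': array([ 1.33443424e-03, -4.98245251e+01, -3.90543759e+01, -1.84080079e-05,
        5.64236107e-03,  2.99126373e-05]), 'eef_pos': array([ 0.21229008, -0.5872034 ,  0.20409403]), 'tcp_rot': array([-3.13980269e+00, -2.13315438e-04,  3.46822863e-01]), 'ft_force': array([-0.01312403,  0.55320294,  0.06548645]), 'torque': array([-0.00254782, -0.03141535,  0.03255874]), 'grasp_force': 0.0, 'opening': 0.08584961918801491}
```

View pics/top0.png

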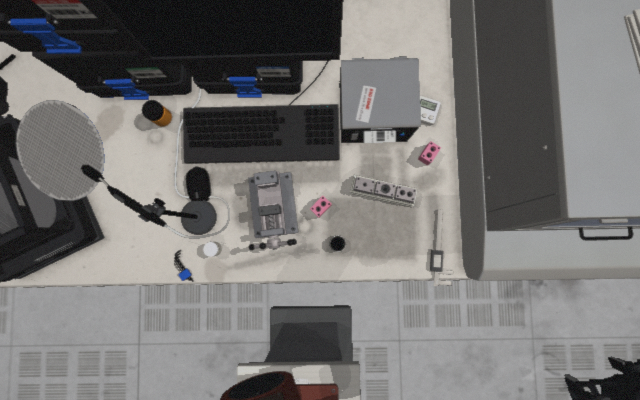

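View pics/scene0.png

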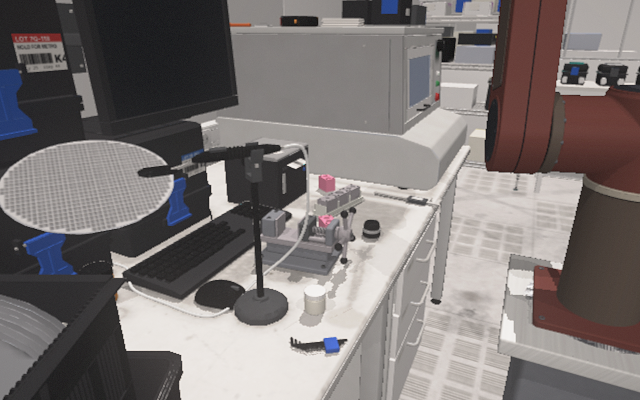

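```bash
python3 - <<'E'
import cv2,numpy as np
z=np.load("top0.npz");p=z["p"][:,:,::-1]
c=cv2.resize(p[140:270,235:435],None,fx=4,fy=4,interpolation=cv2.INTER_CUBIC);cv2.imwrite("pics/crop.png",c)
d=z["d"];K=z["K"];T=z["T"]
v,u=np.mgrid[:400,:640]
P=np.stack([(u-K[0,2])/K[0,0]*d,(v-K[1,2])/K[1,1]*d,d],-1)@T[:3,:3].T+T[:3,3]
np.save("P.npy",P)
for uv in [(385,190),(300,220),(270,205),(272,178),(209,249),(337,243),(320,206),(429,153),(380,90),(436,260),(260,130),(200,217),(150,205),(60,150),(90,170),(400,230)]: print(uv,P[uv[1],uv[0]].round(3))
E
```

```text
(385, 190) [ 0.595 -0.236  0.034]
(300, 220) [ 0.523 -0.012 -0.001]
(270, 205) [0.558 0.055 0.088]
(272, 178) [0.625 0.049 0.087]
(209, 249) [0.452 0.219 0.04 ]
(337, 243) [ 0.461 -0.109  0.035]
(320, 206) [ 0.557 -0.067  0.041]
(429, 153) [ 0.691 -0.355  0.028]
(380, 90) [ 0.816 -0.214  0.154]
(436, 260) [ 0.412 -0.365  0.016]
(260, 130) [0.765 0.09  0.024]
(200, 217) [0.535 0.247 0.029]
(150, 205) [0.547 0.26  0.285]
(60, 150) [0.661 0.443 0.283]
(90, 170) [0.619 0.381 0.284]
(400, 230) [ 0.492 -0.278 -0.003]
```

View pics/crop.png

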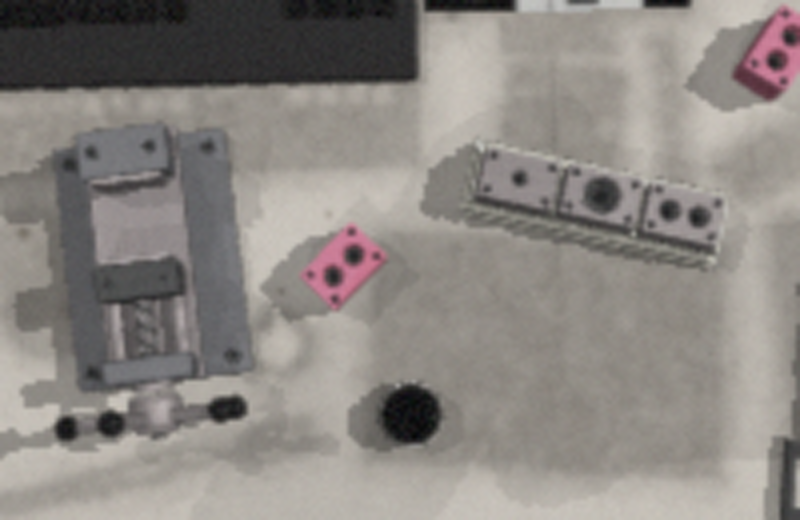

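```bash
cat > h.py <<'E'
import numpy as np,cv2
from plant import *
def cast(K,T,uv,z):
    uv=np.atleast_2d(np.asarray(uv,float))
    r=np.c_[(uv[:,0]-K[0,2])/K[0,0],(uv[:,1]-K[1,2])/K[1,1],np.ones(len(uv))]@T[:3,:3].T
    return T[:3,3]+r*((z-T[2,3])/r[:,2])[:,None]
def snap(name,fn):
    c=get_calibration(name); p,d=get_image(name)
    K,T=c["intrinsics"],c["world_from_camera"]
    cv2.imwrite(f"pics/{fn}.png",p[:,:,::-1]); np.savez(fn+".npz",p=p,d=d,K=K,T=T)
    return p,d,K,T
def rot(yaw): return [np.pi,0,yaw]
def st(s=""):
    o=observe(); print(s,"t%.1f"%o["time_s"],o["eef_pos"].round(4),o["tcp_rot"].round(3),"F",o["ft_force"].round(1),"op%.4f g%.1f"%(o["opening"],o["grasp_force"])); return o
E
python3 - <<'E'
from h import *
z=np.load("top0.npz");K,T=z["K"],z["T"];P=np.load("P.npy")
f=lambda x,y:(235+(x+.5)/4-.5,140+(y+.5)/4-.5)
a=cast(K,T,[f(520,178),f(602,195),f(683,214)],.046);print(a)
d=a[0]-a[2];print("tray yaw",np.arctan2(-d[0],d[1]))
b=cast(K,T,[f(57,150),f(82,388),f(253,370),f(225,128)],.012);print(b,b.mean(0))
for uv in [(465,278),(475,270),(455,200),(480,100),(550,150),(446,270)]:print(uv,P[uv[1],uv[0]].round(3))
# wheel stuff: points > z .06 around
q=P[225:260,240:305].reshape(-1,3);q=q[q[:,2]>.05];print(q[:,0].min(),q[:,0].max(),q[:,1].min(),q[:,1].max(),q[:,2].max())
E
```

```text
[[ 0.61031301 -0.18264761  0.046     ]
 [ 0.59824985 -0.23465932  0.046     ]
 [ 0.58496534 -0.28577927  0.046     ]]
tray yaw -0.24100274561451504
[[ 0.64015231  0.12215396  0.012     ]
 [ 0.48140334  0.10607209  0.012     ]
 [ 0.49112231 -0.00698079  0.012     ]
 [ 0.65254006  0.00953109  0.012     ]] [0.5663045  0.05769409 0.012     ]
(465, 278) [ 0.363 -0.443 -0.002]
(475, 270) [ 0.394 -0.43   0.104]
(455, 200) [ 0.569 -0.426 -0.001]
(480, 100) [ 0.777 -0.432  0.182]
(550, 150) [ 0.607 -0.432  0.433]
(446, 270) [ 0.386 -0.392  0.007]
0.45022134970352423 0.5105579642846353 -0.0864706770348387 0.10933741200610904 1.0229003035117121
```

```bash
python3 - <<'E'
from h import *
movep([0.13,-0.37,0.30],rot(0.3)); st()
movep([0.36,-0.18,0.30],rot(np.pi/2-.241)); st()
movep([0.53,-0.25,0.25],rot(np.pi/2-.241)); st()
p,d,K,T=snap("wrist","w1"); print(T.round(3),K)
movep([0.50,0.05,0.32],rot(np.pi/2+.1)); st()
p,d,K,T=snap("wrist","w2"); print(T.round(3))
a=cv2.imread("pics/w1.png");b=cv2.imread("pics/w2.png")
cv2.imwrite("pics/w12.png",np.vstack([a,b])[:, :] if 0 else cv2.resize(np.vstack([a,b]),(480,600)))
E
```

```text
t1.1 [ 0.1301 -0.3705  0.2999] [3.141 0.    0.3  ] F [ 0.4  0.1 -0.5] op0.0852 g0.0
 t2.2 [ 0.3599 -0.1806  0.2996] [-3.141  0.     1.328] F [-1.   0.6 -0.5] op0.0856 g0.0
 t3.0 [ 0.529  -0.2506  0.25  ] [-3.14  -0.     1.328] F [-0.2 -0.   0.9] op0.0855 g0.0
[[ 0.971 -0.228 -0.077  0.549]
 [-0.241 -0.922 -0.303 -0.172]
 [-0.002  0.313 -0.95   0.419]
 [ 0.     0.     0.     1.   ]] [[341.80250489   0.         323.39678556]
 [  0.         341.80250489 196.97715662]
 [  0.           0.           1.        ]]
 t4.2 [0.5    0.0492 0.3199] [3.142e+00 1.000e-03 1.670e+00] F [ 0.1 -0.5 -0.1] op0.0854 g0.0
[[ 0.995  0.093  0.031  0.492]
 [ 0.098 -0.945 -0.312  0.13 ]
 [-0.     0.314 -0.95   0.489]
 [ 0.     0.     0.     1.   ]]
```

View pics/w12.png

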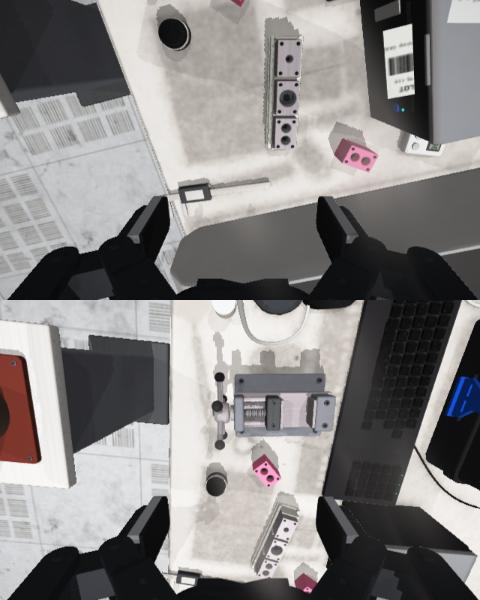

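```bash
cat >> h.py <<'E'
def pts(fn):
    z=np.load(fn+".npz");d,K,T=z["d"],z["K"],z["T"]
    v,u=np.mgrid[:400,:640]
    P=np.stack([(u-K[0,2])/K[0,0]*d,(v-K[1,2])/K[1,1]*d,d],-1)@T[:3,:3].T+T[:3,3]
    P[d==0]=np.nan
    return P
def rect(P,box,z0,z1):
    m=(P[...,0]>box[0])&(P[...,0]<box[1])&(P[...,1]>box[2])&(P[...,1]<box[3])&(P[...,2]>z0)&(P[...,2]<z1)
    m=cv2.morphologyEx(m.astype(np.uint8),cv2.MORPH_OPEN,np.ones((2,2)))>0
    q=P[m]; (c,s,a)=cv2.minAreaRect((q[:,:2]*1000).astype(np.float32)); print(len(q),"c",np.round(c,1),"s",np.round(s,1),"a%.2f"%a,"z%.4f"%np.median(q[:,2])); return q
E
python3 - <<'E'
from h import *
for n in("w1","top0"):
    P=pts(n); print(n); 
    rect(P,(.54,.65,-.35,-.13),.040,.053)
for n in ("w2","top0"):
    P=pts(n); print(n)
    rect(P,(.46,.67,-.03,.14),.007,.017)
    rect(P,(.59,.67,-.03,.14),.08,.105)
    rect(P,(.52,.59,-.03,.14),.08,.105)
    rect(P,(.47,.512,-.03,.14),.08,.105)
    rect(P,(.44,.48,-.05,.16),.04,.145)
# port circles in w1 and w2 (gray dark blobs on block tops)
for n in("w1",):
    z=np.load(n+".npz");P=pts(n)
    g=cv2.cvtColor(z["p"],cv2.COLOR_RGB2GRAY)
    m=((g<75)).astype(np.uint8);k,l,s,c=cv2.connectedComponentsWithStats(m)
    for i in range(1,k):
        X=cast(z["K"],z["T"],c[i],.046)[0]
        if .56<X[0]<.63 and -.32<X[1]<-.15 and s[i,4]>3: print(c[i].round(1),s[i,4],X.round(4))
E
```

```text
w1
3502 c [ 602.  -242.9] s [170.4  40.6] a76.20 znan
top0
600 c [ 595.8 -242. ] s [164.9  32. ] a76.55 z0.0444
w2
3920 c [570.1  59.4] s [167.2 119.1] a6.33 znan
1421 c [654.2  60.4] s [58.6 91.7] a28.99 znan
991 c [555.7  49.5] s [35.7 75.1] a11.96 znan
848 c [490.   43.6] s [75.4 38.4] a86.87 znan
1338 c [462.8  37. ] s [150.6  31.6] a84.22 znan
top0
1125 c [563.2  57.1] s [165.2 111.7] a7.58 znan
311 c [622.8  64.6] s [30.9 54.2] a5.85 znan
225 c [546.2  58. ] s [25.5 53.1] a6.86 z0.0907
197 c [481.5  56.2] s [31.  67.3] a6.07 z0.0892
308 c [461.2  57.6] s [124.1  32.6] a89.09 z0.0841
[367.4  76.5] 200 [ 0.5938 -0.1752  0.046 ]
[375.4  57.8] 16 [ 0.6052 -0.1596  0.046 ]
[397.5  57.6] 17 [ 0.6269 -0.1648  0.046 ]
[385.1  78.1] 64 [ 0.6111 -0.1811  0.046 ]
[373.4  97.4] 15 [ 0.5957 -0.1969  0.046 ]
[394.9  97.4] 15 [ 0.6176 -0.2023  0.046 ]
[369.2 123.2] 200 [ 0.586  -0.2219  0.046 ]
[373.4 112.6] 13 [ 0.5926 -0.2121  0.046 ]
[394.7 112.5] 15 [ 0.6146 -0.2175  0.046 ]
[383.9 130.7] 312 [ 0.5999 -0.2335  0.046 ]
[372.4 148.4] 13 [ 0.5841 -0.2494  0.046 ]
[392.5 148.5] 12 [ 0.6054 -0.2548  0.046 ]
[368.8 168.8] 182 [ 0.5756 -0.2709  0.046 ]
[371.5 162. ] 12 [ 0.5801 -0.2641  0.046 ]
[391.6 161.9] 11 [ 0.6018 -0.2693  0.046 ]
[381.  169.8] 88 [ 0.5887 -0.2753  0.046 ]
[380.1 186.2] 84 [ 0.5841 -0.2939  0.046 ]
[370. 195.] 9 [ 0.5708 -0.3014  0.046 ]
[389.5 194.8] 10 [ 0.5925 -0.3066  0.046 ]
```

```bash
python3 - <<'E'
from h import *
yt=np.pi/2-.24
movep([.5863,-.2855,.13],rot(yt)); st()
print(move_l([.5863,-.2855,.017],feed=.08,max_force=12)); st()
gripper_to(.025,f_grip=45); st("grip")
print(move_l([.5863,-.2855,.12],feed=.07)); st("lift")
movep([.50,-.26,.10],rot(np.pi/2+.115)); st()
snap("wrist","w3"); snap("top","t3")
E
```

```text
t5.8 [ 0.5872 -0.2847  0.1312] [3.14  0.    1.332] F [-0.5 -1.   0.3] op0.0855 g0.0
False
 t7.3 [ 0.5868 -0.2858  0.0177] [3.14  0.    1.331] F [ 0.9  0.3 -0.5] op0.0856 g0.0
grip t7.9 [ 0.5866 -0.2857  0.0174] [3.141 0.    1.331] F [0.1 0.4 2.4] op0.0291 g44.3
False
lift t9.5 [ 0.5859 -0.2853  0.1193] [-3.141 -0.     1.331] F [-0.6 -0.7 -3.4] op0.0291 g44.6
 t10.0 [ 0.4992 -0.2597  0.0996] [-3.141 -0.     1.685] F [ 0.4  0.3 -1.8] op0.0293 g44.8
```

```bash
python3 - <<'E'
from h import *
a=cv2.imread("pics/w3.png")
b=cv2.resize(cv2.imread("pics/t3.png")[140:270,235:435],(640,416))
cv2.imwrite("pics/c3.png",cv2.resize(np.vstack([a,b]),(470,600)))
E
```

```text
(no output)
```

View pics/c3.png

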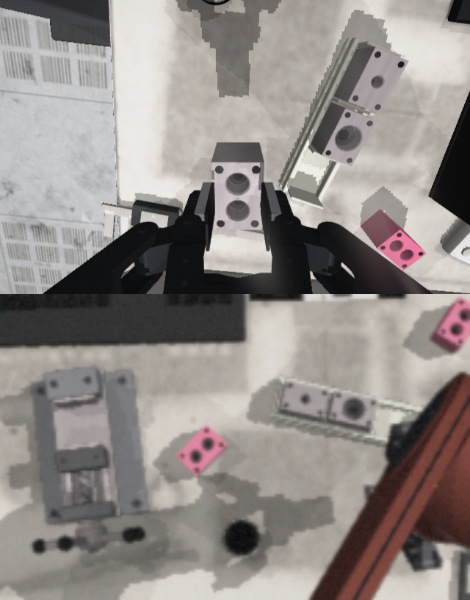

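```bash
python3 - <<'E'
from h import *
move_l([.50,-.26,.022],feed=.06)
print(move_l([.50,-.26,.0105],feed=.012,max_force=5)); st("down")
gripper_to(.085); st("open"); hold(.25)
move_l([.50,-.26,.12],feed=.12)
movep([.49,-.24,.20],rot(np.pi/2+.115)); hold(.2); st()
p,d,K,T=snap("wrist","w4")
g=cv2.cvtColor(p,cv2.COLOR_RGB2GRAY)
k,l,s,c=cv2.connectedComponentsWithStats((g<75).astype(np.uint8))
for i in range(1,k):
    X=cast(K,T,c[i],.040)[0]
    if .46<X[0]<.54 and -.31<X[1]<-.2 and 5<s[i,4]<1500: print(c[i].round(1),s[i,4],X.round(4))
movep([.47,-.0,.25],rot(np.pi/2+.115)); hold(.2)
p,d,K,T=snap("wrist","w5")
E
```

```text
True
down t12.4 [ 0.5    -0.2598  0.0113] [-3.141 -0.     1.686] F [ 1.2 -0.3  5.8] op0.0292 g46.2
open t13.0 [ 0.4987 -0.2589  0.0099] [-3.139e+00 -2.000e-03  1.686e+00] F [-1.3 -1.2 -0.1] op0.0849 g0.0
 t14.9 [ 0.489  -0.2395  0.1978] [-3.139e+00 -2.000e-03  1.686e+00] F [ 1.1 -1.  -0.3] op0.0850 g0.0
[332.1 165.1] 211 [ 0.4962 -0.2318  0.04  ]
[321.4 173.6] 15 [ 0.4868 -0.2415  0.04  ]
[343.9 173.7] 18 [ 0.5088 -0.2391  0.04  ]
[332.7 182.9] 126 [ 0.4989 -0.2497  0.04  ]
[332.6 200.8] 120 [ 0.5012 -0.2683  0.04  ]
[321.5 210.5] 12 [ 0.4912 -0.28    0.04  ]
[343.4 210.4] 13 [ 0.5133 -0.2773  0.04  ]
```

View pics/w5.png

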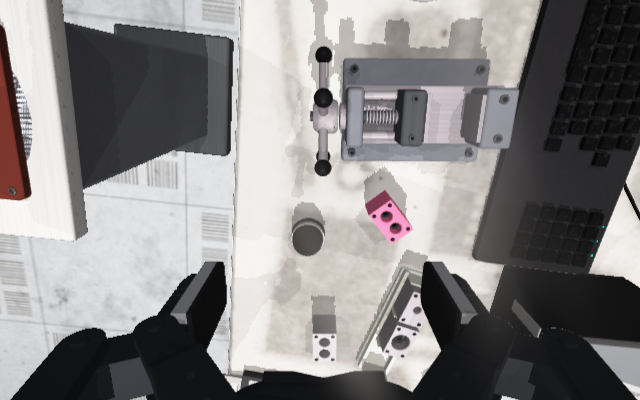

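```bash
python3 - <<'E'
from h import *
for n in("w5","w2","w4"):
    z=np.load(n+".npz");K,T=z["K"],z["T"];P=pts(n);d=z["d"]
    with np.errstate(all="ignore"):
        m=(P[...,0]>.455)&(P[...,0]<.68)&(P[...,1]>-.03)&(P[...,1]<.15)&(P[...,2]>.006)&(P[...,2]<.03)
    m=cv2.morphologyEx(m.astype(np.uint8),cv2.MORPH_OPEN,np.ones((3,3)))
    k,l,s,c=cv2.connectedComponentsWithStats(m)
    v,u=np.nonzero(m)
    if len(v)<300: continue
    X=cast(K,T,np.c_[u,v],.012)
    c,s,a=cv2.minAreaRect((X[:,:2]*1000).astype(np.float32));print(n,c,s,a, u.min(),u.max(),v.min(),v.max())
z=np.load("w5.npz");K,T=z["K"],z["T"]
X=cast(K,T,[(343,59),(489,60),(343,160),(355,69),(481,70),(468,152),(349,152)],.012);print(X.round(4))
e=X[1]-X[0];print("yaw",np.arctan2(e[1],e[0]),np.hypot(*e[:2]));e=X[0]-X[2];print(np.arctan2(-e[0],e[1]),np.hypot(*e[:2]))
e=X[4]-X[3];print("bolts",np.arctan2(e[1],e[0]),np.hypot(*e[:2]));
X=cast(K,T,[(487,88),(519,88),(513,148),(481,148),(504,100),(499,138),(425,90),(424,146),(348,87),(348,160)],.092);print(X.round(4))
# dark balls
g=cv2.cvtColor(z["p"],cv2.COLOR_RGB2GRAY);P=pts("w5")
for (a,b) in [(323,54),(323,97),(323,167)]:
    q=P[b-3:b+4,a-3:a+4].reshape(-1,3);print((a,b),np.nanmedian(q,0).round(4))
a=cv2.resize(cv2.cvtColor(z["p"],cv2.COLOR_RGB2BGR)[30:190,300:530],None,fx=3.4,fy=3.4,interpolation=cv2.INTER_CUBIC);cv2.imwrite("pics/v5.png",a)
E
```

```text
w5 (566.1170654296875, 61.67993927001953) (163.41354370117188, 114.40299224853516) 6.445971488952637 341 490 58 160
w2 (556.021484375, 61.238746643066406) (183.79148864746094, 115.17105102539062) 6.2229323387146 298 433 98 181
[[ 0.4792  0.1084  0.012 ]
 [ 0.6396  0.1255  0.012 ]
 [ 0.4939 -0.0041  0.012 ]
 [ 0.4938  0.0996  0.012 ]
 [ 0.6334  0.1144  0.012 ]
 [ 0.6415  0.0225  0.012 ]
 [ 0.4998  0.0064  0.012 ]]
yaw 0.10614209467436268 0.16129299622560295
0.1305389170556875 0.11341061843348912
bolts 0.10510300906647782 0.14040591485641932
[[0.6088 0.0931 0.092 ]
 [0.6377 0.0964 0.092 ]
 [0.6479 0.0424 0.092 ]
 [0.6174 0.0389 0.092 ]
 [0.6271 0.0846 0.092 ]
 [0.632  0.0502 0.092 ]
 [0.5532 0.0851 0.092 ]
 [0.5628 0.0347 0.092 ]
 [0.4832 0.0798 0.092 ]
 [0.4923 0.013  0.092 ]]
(323, 54) [0.4574 0.106  0.0772]
(323, 97) [0.4616 0.0699 0.132 ]
(323, 167) [0.4685 0.0084 0.1138]
```

View pics/v5.png

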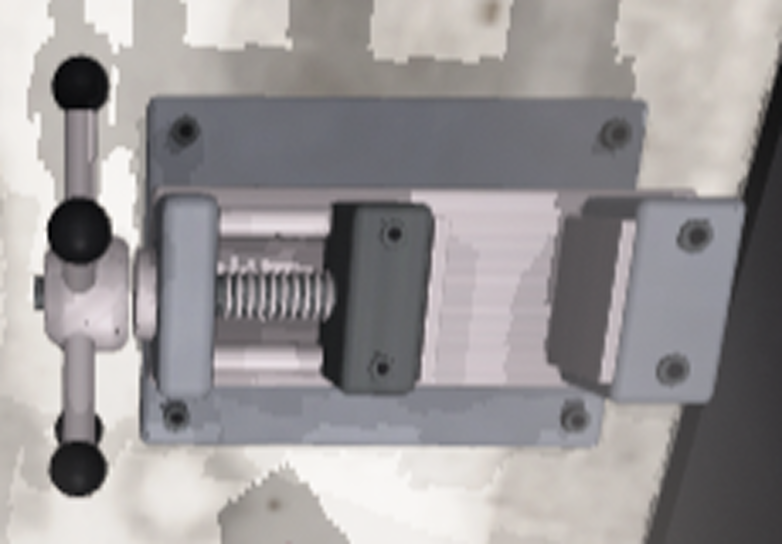

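```bash
cat >> h.py <<'E'
V=np.array([.5661,.0617]);TV=.110
def vp(x,y,z):
    c,s=np.cos(TV),np.sin(TV); return [V[0]+c*x-s*y,V[1]+s*x+c*y,z]
E
python3 - <<'E'
from h import *
movep([.5,-.2595,.12],rot(.113)); 
print(move_l([.5,-.2595,.014],feed=.1,max_force=12)); st()
gripper_to(.04,f_grip=45); st("grip")
move_l([.5,-.2595,.20],feed=.15)
movep(vp(.023,0,.20),rot(TV)); st()
p,d,K,T=snap("wrist","w6")
move_l(vp(.023,0,.13),feed=.08); st()
snap("wrist","w7")
E
```

```text
False
 t18.5 [ 0.5006 -0.26    0.0148] [ 3.141e+00 -1.000e-03  1.130e-01] F [ 0.1 -0.1 -0.5] op0.0848 g0.0
grip t19.0 [ 0.5    -0.2595  0.0141] [ 3.142 -0.     0.113] F [ 0.1  0.7 -0.8] op0.0399 g0.0
 t21.7 [0.589  0.0631 0.1998] [3.141 0.    0.109] F [-0.5  0.6  1.1] op0.0399 g0.0
 t22.7 [0.5895 0.0643 0.1307] [ 3.141e+00 -1.000e-03  1.100e-01] F [0.6 0.1 0.1] op0.0399 g0.0
```

View pics/w7.png

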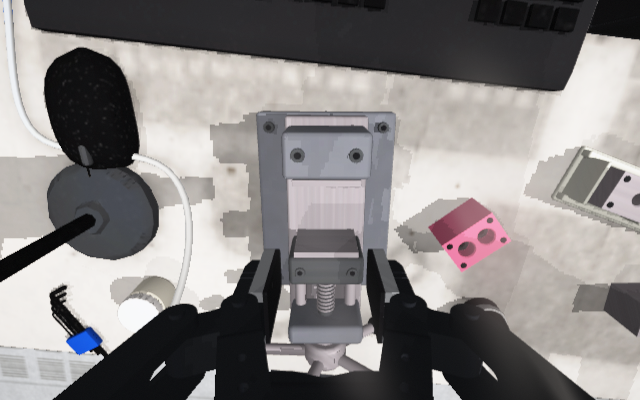

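```bash
python3 - <<'E'
from h import *
z=np.load("w5.npz");print(cast(z["K"],z["T"],[(324,345),(324,342),(324,353)],.04).round(4))
snap("top","t8"); a=cv2.imread("pics/t8.png")[140:270,235:435]
b=cv2.imread("pics/w6.png")
cv2.imwrite("pics/c8.png",np.vstack([cv2.resize(a,(480,312)),cv2.resize(b,(480,288))]))
E
```

```text
[[ 0.4993 -0.2547  0.04  ]
 [ 0.4987 -0.2497  0.04  ]
 [ 0.5008 -0.268   0.04  ]]
```

View pics/c8.png

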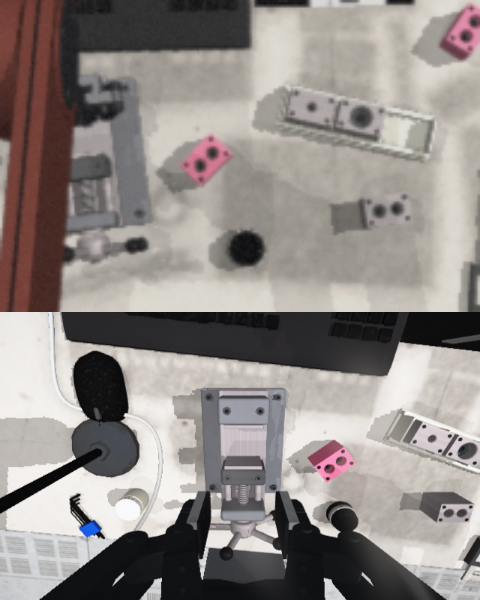

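```bash
python3 - <<'E'
from h import *
move_l(vp(.023,0,.19),feed=.2); gripper_to(.085)
movep([.5,-.2595,.11],rot(.113)); 
print(move_l([.5,-.2595,.014],feed=.1,max_force=12)); st()
gripper_to(.015,f_grip=45); o=st("grip")
if o["grasp_force"]<10: raise SystemExit("no grip")
move_l([.5,-.2595,.20],feed=.15)
movep(vp(.023,0,.20),rot(TV)); st()
p,d,K,T=snap("wrist","w9")
E
```

```text
False
 t26.2 [ 0.5006 -0.2599  0.0148] [ 3.141e+00 -1.000e-03  1.130e-01] F [ 0.2  0.1 -0.2] op0.0850 g0.0
grip t26.9 [ 0.5001 -0.2596  0.0141] [ 3.141 -0.     0.113] F [-0.6 -0.3  1. ] op0.0149 g0.6no grip
```

```bash
python3 - <<'E'
from h import *
o=st(); print(o["q"])
snap("wrist","w10"); snap("scene","s10"); snap("top","t10")
a=cv2.imread("pics/w10.png");b=cv2.imread("pics/s10.png")[150:290,250:450];c=cv2.imread("pics/t10.png")[140:270,335:465]
cv2.imwrite("pics/c10.png",np.hstack([cv2.resize(a,(480,300)),cv2.resize(c,(300,300))]) )
E
```

```text
t26.9 [ 0.5001 -0.2596  0.0141] [ 3.141 -0.     0.113] F [-0.6 -0.3  1. ] op0.0149 g0.6
[-6.18704502e-01  2.91759794e-01  1.82929221e+00 -2.93386912e-05
  1.02037177e+00  8.39091365e-01]
```

View pics/c10.png

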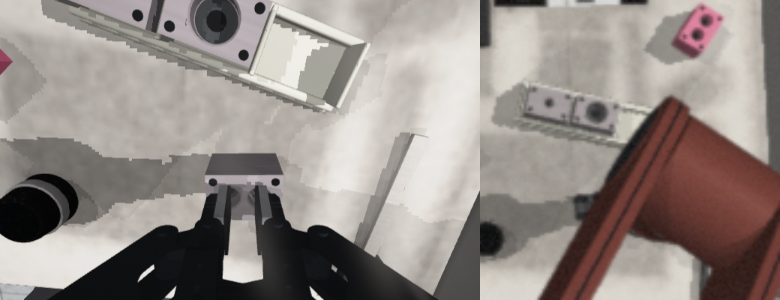

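```bash
python3 - <<'E'
from h import *
P=pts("w10");z=np.load("w10.npz");print(z["T"].round(3))
for u in (283,305,325,347,372):
    print(u,[ (v,*(P[v,u]*1000).round(0)) for v in range(195,330,9)])
E
```

```text
[[ 0.112 -0.944 -0.311  0.58 ]
 [-0.994 -0.107 -0.035 -0.25 ]
 [ 0.     0.313 -0.95   0.183]
 [ 0.     0.     0.     1.   ]]
283 [(195, np.float64(518.0), np.float64(-234.0), np.float64(-1.0)), (204, np.float64(514.0), np.float64(-234.0), np.float64(1.0)), (213, np.float64(514.0), np.float64(-236.0), np.float64(15.0)), (222, np.float64(514.0), np.float64(-237.0), np.float64(27.0)), (231, np.float64(514.0), np.float64(-238.0), np.float64(39.0)), (240, np.float64(510.0), np.float64(-239.0), np.float64(40.0)), (249, np.float64(506.0), np.float64(-239.0), np.float64(40.0)), (258, np.float64(505.0), np.float64(-240.0), np.float64(48.0)), (267, np.float64(505.0), np.float64(-241.0), np.float64(55.0)), (276, np.float64(505.0), np.float64(-242.0), np.float64(62.0)), (285, np.float64(505.0), np.float64(-242.0), np.float64(69.0)), (294, np.float64(512.0), np.float64(-244.0), np.float64(84.0)), (303, np.float64(511.0), np.float64(-244.0), np.float64(87.0)), (312, np.float64(511.0), np.float64(-245.0), np.float64(92.0)), (321, np.float64(511.0), np.float64(-245.0), np.float64(96.0))]
305 [(195, 
[... 3140 characters left out ...]
1, np.float64(519.0), np.float64(-279.0), np.float64(38.0)), (240, np.float64(515.0), np.float64(-279.0), np.float64(40.0)), (249, np.float64(511.0), np.float64(-280.0), np.float64(40.0)), (258, np.float64(506.0), np.float64(-281.0), np.float64(40.0)), (267, np.float64(509.0), np.float64(-278.0), np.float64(55.0)), (276, np.float64(510.0), np.float64(-277.0), np.float64(63.0)), (285, np.float64(509.0), np.float64(-276.0), np.float64(69.0)), (294, np.float64(516.0), np.float64(-273.0), np.float64(85.0)), (303, np.float64(513.0), np.float64(-273.0), np.float64(86.0)), (312, np.float64(514.0), np.float64(-272.0), np.float64(92.0)), (321, np.float64(514.0), np.float64(-272.0), np.float64(96.0))]
```

```bash
python3 - <<'E'
from h import *
np.seterr(all="ignore")
z=np.load("s10.npz");P=pts("s10");g=z["p"].max(-1)
def rep(m,P,g,lo,hi,st):
  for h in np.arange(lo,hi,st):
    k=m&(P[...,2]>=h)&(P[...,2]<h+st)
    if k.sum(): q=P[k]; print("%.3f"%h,k.sum(),"x",q[:,0].min().round(3),q[:,0].max().round(3),"y",q[:,1].min().round(3),q[:,1].max().round(3),"gray",int(np.median(g[k])),"dark",int((g[k]<60).sum()))
m=(P[...,0]>.46)&(P[...,0]<.55)&(P[...,1]>-.31)&(P[...,1]<-.2); rep(m,P,g,-.004,.12,.006)
print("held earlier w3 (TCP .0996): dark pts")
for n,t in(("w3",(.4992,-.2597,.0996)),("w7",(.5895,.0643,.1307)),("w10",(.5,-.2596,.0141))):
  z=np.load(n+".npz");P=pts(n)-np.array(t);g=z["p"].max(-1)
  m=(g<55)&(np.abs(P[...,0])<.07)&(np.abs(P[...,1])<.07); print(n); rep(m,P,g,-.01,.10,.01)
E
```

```text
-0.004 366 x 0.46 0.55 y -0.31 -0.2 gray 180 dark 0
0.002 35 x 0.481 0.511 y -0.275 -0.231 gray 133 dark 0
0.008 29 x 0.48 0.51 y -0.276 -0.228 gray 134 dark 0
0.014 29 x 0.48 0.512 y -0.272 -0.232 gray 134 dark 0
0.020 33 x 0.48 0.512 y -0.273 -0.231 gray 134 dark 0
0.026 33 x 0.48 0.511 y -0.287 -0.23 gray 135 dark 0
0.032 41 x 0.48 0.512 y -0.283 -0.232 gray 135 dark 0
0.038 34 x 0.48 0.514 y -0.279 -0.232 gray 127 dark 0
0.044 20 x 0.487 0.508 y -0.267 -0.235 gray 103 dark 1
0.050 20 x 0.485 0.508 y -0.272 -0.234 gray 76 dark 6
0.056 23 x 0.487 0.508 y -0.274 -0.234 gray 92 dark 8
0.062 23 x 0.486 0.503 y -0.272 -0.235 gray 66 dark 11
0.068 20 x 0.486 0.507 y -0.27 -0.233 gray 71 dark 7
0.074 10 x 0.486 0.5 y -0.273 -0.234 gray 62 dark 5
0.080 10 x 0.484 0.499 y -0.272 -0.22 gray 55 dark 6
0.086 34 x 0.481 0.506 y -0.297 -0.214 gray 52 dark 25
0.092 30 x 0.481 0.506 y -0.3 -0.211 gray 52 dark 26
0.098 18 x 0.481 0.504 y -0.27 -0.209 gray 52 dark 16
0.104 32 x 0.48 0.503 y -0.309 -0.205 gray 50 dark 29
0.110 30 x 0.48 0.505 y -0.27 -0.201 gray 51 dark 27
0.116 19 x 0.479 0.498 y -
[... 860 characters left out ...]
ark 1134
0.070 3144 x -0.018 0.019 y -0.052 0.054 gray 21 dark 3144
0.080 8960 x -0.017 0.019 y -0.054 0.058 gray 23 dark 8960
0.090 5617 x -0.014 0.021 y -0.052 0.061 gray 20 dark 5617
w10
0.010 37 x -0.004 0.001 y -0.016 0.009 gray 46 dark 37
0.020 173 x 0.001 0.016 y -0.02 0.023 gray 34 dark 173
0.030 362 x -0.01 0.013 y -0.019 0.022 gray 33 dark 362
0.040 588 x -0.008 0.013 y -0.019 0.023 gray 28 dark 588
0.050 583 x -0.009 0.013 y -0.019 0.023 gray 25 dark 583
0.060 948 x -0.012 0.016 y -0.027 0.031 gray 25 dark 948
0.070 3907 x -0.014 0.018 y -0.043 0.044 gray 19 dark 3907
0.080 8594 x -0.016 0.018 y -0.044 0.05 gray 18 dark 8594
0.090 7008 x -0.013 0.02 y -0.05 0.056 gray 18 dark 7008
```

```bash
python3 - <<'E'
from h import *
np.seterr(all="ignore")
for n,t in(("w7",(.5895,.0643,.1307)),("w6",(.589,.0631,.1998)),("w5",(.47,0,.25)),("w4",(.489,-.2395,.1978)),("w2",(.5,.0492,.3199))):
  z=np.load(n+".npz");P=pts(n)-np.array(t);yaw=.11 if n in("w6","w7") else 1.68
  c,s=np.cos(yaw),np.sin(yaw);X=P[...,0]*c+P[...,1]*s;Y=-P[...,0]*s+P[...,1]*c
  m=(np.abs(X)<.03)&(np.abs(Y)<.06)&(P[...,2]>-.03)
  print(n)
  for h in np.arange(-.03,.06,.01):
    k=m&(P[...,2]>=h)&(P[...,2]<h+.01)
    if k.sum(): print("  %.3f"%h,k.sum(),"X",X[k].min().round(3),X[k].max().round(3),"Y",Y[k].min().round(3),Y[k].max().round(3),"minAbsY",np.abs(Y[k]).min().round(3))
E
```

```text
w7
  0.020 52 X -0.009 0.009 Y -0.019 0.021 minAbsY 0.019
  0.030 688 X -0.011 0.012 Y -0.033 0.034 minAbsY 0.019
  0.040 1099 X -0.011 0.012 Y -0.033 0.035 minAbsY 0.019
  0.050 1304 X -0.011 0.012 Y -0.033 0.035 minAbsY 0.019
w6
  0.020 57 X -0.009 0.01 Y -0.019 0.021 minAbsY 0.019
  0.030 697 X -0.011 0.012 Y -0.033 0.034 minAbsY 0.019
  0.040 1073 X -0.011 0.012 Y -0.033 0.035 minAbsY 0.019
  0.050 1309 X -0.011 0.012 Y -0.033 0.035 minAbsY 0.019
w5
  0.030 70 X -0.007 0.009 Y -0.043 0.043 minAbsY 0.042
  0.040 1174 X -0.011 0.012 Y -0.056 0.056 minAbsY 0.042
  0.050 1752 X -0.012 0.012 Y -0.056 0.056 minAbsY 0.042
w4
  0.030 41 X -0.01 0.01 Y -0.043 0.043 minAbsY 0.042
  0.040 1115 X -0.01 0.013 Y -0.056 0.056 minAbsY 0.042
  0.050 1729 X -0.011 0.013 Y -0.056 0.056 minAbsY 0.042
w2
  0.030 41 X -0.007 0.009 Y -0.043 0.043 minAbsY 0.042
  0.040 1124 X -0.011 0.013 Y -0.056 0.056 minAbsY 0.042
  0.050 1716 X -0.011 0.014 Y -0.057 0.056 minAbsY 0.042
```

```bash
python3 - <<'E'
from h import *
move_l([.5,-.2595,.03],feed=.1); gripper_to(.085)
print(move_l([.5,-.2595,-.018],feed=.06,max_force=8)); st()
gripper_to(.02,f_grip=50); o=st("grip")
if o["grasp_force"]<20: raise SystemExit("no grip")
move_l([.5,-.2595,.17],feed=.15); st()
movep(vp(.023,0,.17),rot(TV)); st()
p,d,K,T=snap("wrist","w11")
g=cv2.cvtColor(p,cv2.COLOR_RGB2GRAY);P=pts("w11")
k,l,s,c=cv2.connectedComponentsWithStats((g<75).astype(np.uint8))
for i in range(1,k):
    u,v=c[i].round().astype(int);X=P[v,u]
    if abs(X[0]-.589)<.04 and abs(X[1]-.064)<.04 and X[2]>.15 and 5<s[i,4]<1500: print(c[i].round(1),s[i,4],cast(K,T,c[i],.228)[0].round(4),X.round(4))
E
```

```text
False
 t29.0 [ 0.5003 -0.2597 -0.0177] [ 3.141 -0.     0.113] F [ 0.5 -0.3  0. ] op0.0847 g0.0
grip t29.4 [ 0.5005 -0.2598 -0.0174] [ 3.141e+00 -1.000e-03  1.130e-01] F [-0.7 -0.5  4.3] op0.0473 g52.8
 t30.8 [ 0.4993 -0.259   0.1686] [-3.14e+00  2.00e-03  1.13e-01] F [ 0.1 -0.7 -2.7] op0.0475 g52.4
 t32.1 [0.589  0.0631 0.1698] [3.141 0.    0.109] F [ 0.5  0.2 -3.4] op0.0470 g52.3
[271.9 279.9] 136 [0.5984 0.0842 0.228 ] [0.5973 0.0844 0.2262]
[374.9 280.3] 129 [0.6024 0.0463 0.228 ] [0.6017 0.0459 0.2266]
[298.5 303.2] 772 [0.5894 0.0736 0.228 ] [0.5805 0.0735 0.2154]
[352.1 298. ] 383 [0.5939 0.0536 0.228 ] [0.5855 0.0516 0.2156]
[274.6 329.7] 116 [0.5763 0.0818 0.228 ] [0.5757 0.0817 0.2274]
[372.3 329.7] 126 [0.5805 0.0439 0.228 ] [0.5793 0.0436 0.2268]
```

```bash
python3 - <<'E'
from h import *
t=vp(.023,0,0)[:2]
print(move_l([*t,.095],feed=.15))
print(move_l([*t,.044],feed=.05,max_force=6)); st()
print(move_l([*t,.0315],feed=.012,max_force=5)); st("down")
hold(.1); gripper_to(.07); st("open"); hold(.25)
move_l([*t,.15],feed=.15)
p,d,K,T=snap("wrist","w12")
g=cv2.cvtColor(p,cv2.COLOR_RGB2GRAY)
k,l,s,c=cv2.connectedComponentsWithStats((g<75).astype(np.uint8))
for i in range(1,k):
    X=cast(K,T,c[i],.092)[0]
    if abs(X[0]-.589)<.04 and abs(X[1]-.064)<.04 and 5<s[i,4]<1500: print(c[i].round(1),s[i,4],X.round(4))
E
```

```text
False
False
 t33.9 [0.5894 0.0642 0.0445] [ 3.142e+00 -1.000e-03  1.100e-01] F [ 0.1  0.6 -3.4] op0.0472 g52.3
True
down t34.7 [0.5889 0.0642 0.0346] [3.142 0.    0.11 ] F [1.  0.2 6. ] op0.0475 g53.1
open t35.1 [0.587  0.0643 0.0328] [-3.141  0.004  0.11 ] F [-1.   0.  -0.4] op0.0698 g0.0
[299.1 147.4] 38 [0.6265 0.0856 0.092 ]
[295.5 188.7] 30 [0.5977 0.0856 0.092 ]
[351.5 188.6] 31 [0.602  0.0472 0.092 ]
[311.9 200.2] 102 [0.5906 0.0735 0.092 ]
[338.2 200.1] 112 [0.5926 0.0553 0.092 ]
[296.5 219. ] 26 [0.5753 0.083  0.092 ]
[350.5 218.9] 28 [0.5796 0.0449 0.092 ]
[293.4 241.6] 83 [0.5574 0.0837 0.092 ]
[356.6 235.3] 60 [0.5674 0.0388 0.092 ]
[348.1 254.6] 14 [0.5513 0.0428 0.092 ]
```

```bash
python3 - <<'E'
from h import *
np.seterr(all="ignore")
gripper_to(0,f_grip=30)
movep(vp(-.1,.050,.16),rot(TV)); o=st()
p,d,K,T=snap("wrist","w13")
P=pts("w13")-o["eef_pos"]
c,s=np.cos(TV),np.sin(TV);X=P[...,0]*c+P[...,1]*s;Y=-P[...,0]*s+P[...,1]*c
m=(np.abs(X)<.03)&(np.abs(Y)<.045)
for h in np.arange(-.03,.06,.004):
    k=m&(P[...,2]>=h)&(P[...,2]<h+.004)
    if k.sum(): print("  %.3f"%h,k.sum(),"X",X[k].min().round(3),X[k].max().round(3),"Y",Y[k].min().round(3),Y[k].max().round(3))
# balls
P=pts("w13");g=p.max(-1)
m=((g<60)&(P[...,2]>.05)&(P[...,2]<.145)).astype(np.uint8)
k,l,st_,ce=cv2.connectedComponentsWithStats(m)
for i in range(1,k):
    if st_[i,4]>25:
        q=np.nanmedian(P[l==i],0)-np.array([*vp(-.1,0,0)[:2],.072]);print(st_[i,4],"x'%.3f y'%.3f z'%.3f"%(q[0]*c+q[1]*s,-q[0]*s+q[1]*c,q[2]))
E
```

```text
t37.6 [0.4614 0.1006 0.1606] [ 3.141e+00 -2.000e-03  1.110e-01] F [1.1 0.2 0.1] op0.0003 g0.0
  -0.030 188 X -0.008 0.003 Y -0.036 -0.026
  0.026 9 X 0.01 0.011 Y -0.003 0.006
  0.030 147 X 0.007 0.012 Y -0.011 0.013
  0.034 256 X 0.006 0.012 Y -0.013 0.014
  0.038 292 X 0.006 0.012 Y -0.013 0.014
  0.042 309 X 0.006 0.012 Y -0.013 0.014
  0.046 349 X 0.006 0.012 Y -0.013 0.014
  0.050 376 X 0.006 0.012 Y -0.013 0.014
  0.054 380 X 0.006 0.012 Y -0.013 0.014
  0.058 234 X 0.006 0.012 Y -0.013 0.014
51 x'0.129 y'0.007 z'0.012
43 x'0.129 y'-0.012 z'0.012
219 x'0.124 y'0.009 z'0.008
208 x'0.124 y'-0.010 z'0.008
43 x'0.112 y'0.020 z'0.020
41 x'0.111 y'-0.018 z'0.020
325 x'0.107 y'0.002 z'-0.004
2004 x'0.094 y'0.196 z'0.039
341 x'0.078 y'0.025 z'0.017
42 x'0.035 y'0.005 z'0.001
51 x'0.029 y'0.027 z'-0.000
247 x'-0.001 y'0.055 z'0.004
54 x'-0.004 y'-0.037 z'0.037
448 x'-0.001 y'0.020 z'0.058
```

```bash
cat > push.py <<'E'
from h import *
ZP=.077
def push(y0,F,end=-.0105):
    b=move_l(vp(-.1,y0,ZP),feed=.15,max_force=6)
    if b: st("BLOCKED"); raise SystemExit
    hold(.1); f0=observe()["ft_force"]
    r=move_l(vp(-.1,end,ZP),feed=.03,max_force=F)
    o=st("push"); q=o["eef_pos"][:2]-np.array(V); c,s=np.cos(TV),np.sin(TV)
    print("stop",r,"y'%.4f"%(-q[0]*s+q[1]*c),"dF",(o["ft_force"]-f0).round(1))
    return r
def back(y,r):
    q=observe()["eef_pos"][:2]-np.array(V); yy=-q[0]*np.sin(TV)+q[1]*np.cos(TV)
    move_l(vp(-.1,yy+.006,ZP),feed=.05)
    move_l(vp(-.1,yy+.006,.135),feed=.2)
    move_l(vp(-.1,y,.135),feed=.2)
E
python3 - <<'E'
from push import *
push(.047,9); back(.056,0); st()
p,d,K,T=snap("wrist","w14")
E
```

```text
push t40.5 [0.4678 0.0403 0.077 ] [3.142 0.    0.11 ] F [-1.4  4.   0.4] op-0.0002 g1.5
stop False y'-0.0105 dF [-2.   3.9  0.8]
 t41.7 [0.4596 0.1066 0.1337] [3.141e+00 2.000e-03 1.120e-01] F [-0.3  0.2 -0. ] op0.0000 g0.0
```

```bash
python3 - <<'E'
from push import *
r=push(.056,9.5)
if not r: back(.056,0); st()
E
```

```text
push t42.9 [0.4613 0.1046 0.0777] [-3.138e+00 -1.000e-03  1.090e-01] F [-0.2  2.2  1.5] op-0.0001 g1.2
stop True y'0.0542 dF [-0.   2.3  1.4]
```

```bash
python3 - <<'E'
from push import *
np.seterr(all="ignore")
c,s=np.cos(TV),np.sin(TV)
z=np.load("w14.npz");P=pts("w14");g=z["p"].max(-1)
m=((g<60)&(P[...,2]>.03)&(P[...,2]<.145)).astype(np.uint8)
k,l,st_,ce=cv2.connectedComponentsWithStats(m)
for i in range(1,k):
    q=np.nanmedian(P[l==i],0)-np.array([*vp(-.1,0,0)[:2],.072]);x=q[0]*c+q[1]*s
    if st_[i,4]>25 and x<.06: print(st_[i,4],"x'%.3f y'%.3f z'%.3f"%(x,-q[0]*s+q[1]*c,q[2]))
st()
E
```

```text
62 x'0.035 y'0.005 z'-0.001
88 x'0.029 y'0.027 z'0.003
269 x'-0.001 y'0.053 z'-0.013
1355 x'-0.021 y'-0.156 z'-0.038
522 x'-0.000 y'0.035 z'0.050
 t42.9 [0.4613 0.1046 0.0777] [-3.138e+00 -1.000e-03  1.090e-01] F [-0.2  2.2  1.5] op-0.0001 g1.2
```

```bash
cat >> push.py <<'E'
def balls(n):
    np.seterr(all="ignore"); c,s=np.cos(TV),np.sin(TV)
    p,d,K,T=snap("wrist",n);P=pts(n);g=p.max(-1)
    m=((g<60)&(P[...,2]>.03)&(P[...,2]<.145)).astype(np.uint8)
    k,l,st_,ce=cv2.connectedComponentsWithStats(m)
    for i in range(1,k):
        q=np.nanmedian(P[l==i],0)-np.array([*vp(-.1,0,0)[:2],.072]);x=q[0]*c+q[1]*s;y=-q[0]*s+q[1]*c;z=q[2]-.006
        if st_[i,4]>25 and abs(x)<.012 and .045<np.hypot(y,z)<.068: print("ball y'%.3f z'%.3f ang%.1f"%(y,z,np.degrees(np.arctan2(y,z))))
E
python3 - <<'E'
from push import *
move_l(vp(-.1,.057,ZP),feed=.05); move_l(vp(-.1,.057,.135),feed=.2)
move_l(vp(-.1,-.002,.135),feed=.2)
r=push(-.002,9.5,-.0185)
if not r: back(.052,0); balls("w15"); st()
E
```

```text
push t45.4 [0.4685 0.0323 0.0769] [-3.139e+00  1.000e-03  1.090e-01] F [-0.6  3.6  0. ] op-0.0002 g1.2
stop False y'-0.0185 dF [-1.5  3.8 -0.5]
ball y'-0.047 z'-0.028 ang-120.4
ball y'0.055 z'-0.010 ang100.7
ball y'0.027 z'0.049 ang29.3
 t46.6 [0.4604 0.102  0.134 ] [-3.139e+00  2.000e-03  1.100e-01] F [-0.2 -0.6 -0.2] op-0.0000 g0.0
```

```bash
python3 - <<'E'
from push import *
r=push(.053,9.5,-.0185)
if not r: back(.053,0); balls("w16"); st()
E
```

```text
push t49.8 [0.4687 0.0323 0.077 ] [-3.139  0.     0.11 ] F [-0.5  4.3 -0.3] op-0.0000 g1.8
stop False y'-0.0185 dF [-0.6  4.9 -1.1]
ball y'-0.047 z'-0.027 ang-119.8
ball y'0.055 z'-0.011 ang101.0
ball y'0.028 z'0.049 ang29.6
 t51.0 [0.4602 0.103  0.134 ] [-3.139e+00  2.000e-03  1.100e-01] F [ 0.9  0.3 -0. ] op0.0006 g0.0
```

```bash
python3 - <<'E'
from push import *
r=push(.053,9.5,-.0185)
if not r: back(.053,0); balls("w17"); st()
E
```

```text
push t54.2 [0.4685 0.0328 0.0768] [-3.138e+00  1.000e-03  1.100e-01] F [-0.5  5.9 -0.6] op0.0001 g2.7
stop False y'-0.0180 dF [-0.8  5.4 -0.7]
ball y'-0.047 z'-0.026 ang-119.2
ball y'0.055 z'-0.011 ang101.8
ball y'0.028 z'0.048 ang30.2
 t55.4 [0.4603 0.103  0.134 ] [-3.139e+00  2.000e-03  1.100e-01] F [-0.2 -0.6  0.3] op0.0005 g0.0
```

```bash
python3 - <<'E'
from push import *
r=push(.053,9.5,-.0185)
if not r: back(.053,0)
balls("w18"); st()
E
```

```text
push t56.8 [0.4616 0.0978 0.0772] [-3.135  0.     0.109] F [0.4 1.4 2.5] op0.0000 g1.1
stop True y'0.0474 dF [0.9 1.7 2.7]
ball y'0.030 z'0.048 ang31.6
 t56.8 [0.4615 0.0978 0.0771] [-3.136  0.     0.109] F [0.4 2.3 0.7] op0.0002 g1.1
```

```bash
python3 - <<'E'
from push import *
def blk(n):
    z=np.load(n+".npz");K,T=z["K"],z["T"];g=cv2.cvtColor(z["p"],cv2.COLOR_RGB2GRAY)
    k,l,s,c=cv2.connectedComponentsWithStats((g<75).astype(np.uint8))
    for i in range(1,k):
        X=cast(K,T,c[i],.092)[0]; q=X[:2]-V; x=q[0]*np.cos(TV)+q[1]*np.sin(TV); y=-q[0]*np.sin(TV)+q[1]*np.cos(TV)
        if -.02<x<.08 and abs(y)<.04 and 5<s[i,4]<1500: print(s[i,4],"x'%.4f y'%.4f"%(x,y))
blk("w17")
move_l(vp(-.1,.055,ZP),feed=.05); move_l(vp(-.1,.055,.135),feed=.25)
move_l(vp(-.1,-.006,.135),feed=.25)
r=push(-.006,9,-.0225)
if not r: back(.049,0)
balls("w19"); st()
E
```

```text
238 x'-0.0099 y'0.0336
91 x'0.0218 y'0.0110
82 x'0.0218 y'-0.0074
7 x'0.0225 y'-0.0127
66 x'0.0157 y'0.0200
64 x'0.0155 y'-0.0184
45 x'-0.0054 y'0.0194
45 x'-0.0040 y'0.0170
21 x'-0.0054 y'-0.0165
34 x'-0.0042 y'-0.0192
push t59.0 [0.469  0.0313 0.0768] [-3.132e+00  1.000e-03  1.080e-01] F [2.5 2.9 0.7] op0.0001 g1.5
stop True y'-0.0196 dF [ 1.9  3.3 -0.1]
ball y'-0.051 z'-0.025 ang-116.6
ball y'0.054 z'-0.009 ang99.8
ball y'-0.019 z'0.062 ang-17.4
ball y'-0.009 z'0.048 ang-10.7
ball y'-0.037 z'0.040 ang-42.1
ball y'0.024 z'0.049 ang26.0
 t59.1 [0.4689 0.0313 0.0768] [-3.132e+00  1.000e-03  1.080e-01] F [0.9 2.5 1.2] op0.0001 g1.5
```

```bash
python3 - <<'E'
from push import *
back(.051,0)
r=push(.051,11,-.0185)
o=observe()
E
```

```text
push t61.5 [0.4617 0.0974 0.0774] [-3.129e+00  2.000e-03  1.080e-01] F [-0.2  1.9  2.9] op0.0000 g1.2
stop True y'0.0469 dF [-0.   2.3  3.1]
```

```bash
python3 - <<'E'
from push import *
def blk(n):
    z=np.load(n+".npz");K,T=z["K"],z["T"];g=cv2.cvtColor(z["p"],cv2.COLOR_RGB2GRAY)
    k,l,s,c=cv2.connectedComponentsWithStats((g<75).astype(np.uint8))
    for i in range(1,k):
        X=cast(K,T,c[i],.092)[0]; q=X[:2]-V; x=q[0]*np.cos(TV)+q[1]*np.sin(TV); y=-q[0]*np.sin(TV)+q[1]*np.cos(TV)
        if -.02<x<.08 and abs(y)<.04 and 5<s[i,4]<500: print(s[i,4],"x'%.4f y'%.4f"%(x,y),c[i].round())
P=pts("w19");z=np.load("w19.npz")
for n in("w14","w15","w16","w17","w19"): print(n); blk(n)
# gap profile along x' at y'=0, from w17 & w19
for n in("w17","w19"):
    P=pts(n);q=P[...,:2]-V;c,s=np.cos(TV),np.sin(TV);x=q[...,0]*c+q[...,1]*s;y=-q[...,0]*s+q[...,1]*c
    m=(np.abs(y-.015)<.002)&(x>-.03)&(x<.08)&(P[...,2]>.03)
    o=np.argsort(x[m]);print(n,[(round(a*1000),round(b*1000)) for a,b in zip(x[m][o],P[...,2][m][o])][::3])
E
```

```text
w14
308 x'-0.0171 y'0.0350 [362.  78.]
233 x'0.0200 y'0.0118 [407.   6.]
40 x'0.0210 y'0.0053 [419.   4.]
213 x'0.0201 y'-0.0066 [440.   6.]
56 x'0.0210 y'-0.0131 [452.   4.]
66 x'0.0117 y'0.0200 [391.  23.]
62 x'0.0117 y'-0.0184 [460.  23.]
27 x'-0.0164 y'0.0187 [390.  77.]
41 x'-0.0147 y'0.0171 [393.  74.]
18 x'-0.0157 y'-0.0158 [450.  76.]
27 x'-0.0149 y'-0.0192 [455.  74.]
w15
207 x'-0.0071 y'0.0334 [358.  59.]
244 x'0.0200 y'0.0116 [400.   6.]
33 x'0.0212 y'0.0051 [412.   4.]
218 x'0.0201 y'-0.0068 [433.   6.]
51 x'0.0210 y'-0.0133 [445.   4.]
63 x'0.0117 y'0.0201 [383.  23.]
60 x'0.0117 y'-0.0183 [453.  23.]
24 x'-0.0152 y'0.0195 [382.  75.]
43 x'-0.0140 y'0.0171 [386.  72.]
24 x'-0.0149 y'-0.0163 [444.  74.]
11 x'-0.0150 y'0.0136 [392.  74.]
30 x'-0.0141 y'-0.0191 [449.  73.]
w16
238 x'-0.0099 y'0.0336 [359.  65.]
239 x'0.0200 y'0.0117 [401.   6.]
37 x'0.0212 y'0.0052 [413.   4.]
216 x'0.0200 y'-0.0068 [435.   6.]
50 x'0.0211 y'-0.0131 [447.   4.]
67 x'0.0117 y'0.0201 [385.  23.]
61 x'0.0116 y'-0.0184 [455.  23.]
72 x'-0.0097 y'0.0179 [387.  64.]
18 x'-0.0101 y'-0.0161 [446.  
[... 5807 characters left out ...]
92), (5, 91), (5, 91), (5, 93), (5, 91), (5, 93), (5, 91), (5, 92), (6, 91), (6, 90), (6, 91), (6, 91), (6, 90), (6, 92), (6, 91), (6, 91), (7, 90), (7, 90), (7, 89), (7, 89), (7, 92), (7, 92), (7, 92), (7, 92), (7, 89), (7, 93), (7, 90), (8, 92), (8, 91), (8, 92), (8, 92), (8, 91), (8, 91), (8, 92), (8, 92), (8, 91), (9, 92), (9, 92), (9, 93), (9, 91), (9, 92), (9, 91), (9, 91), (9, 92), (9, 91), (10, 92), (10, 92), (10, 91), (10, 93), (10, 92), (10, 92), (10, 92), (10, 93), (10, 92), (10, 92), (11, 91), (11, 92), (11, 92), (11, 91), (11, 92), (11, 91), (11, 91), (11, 92), (11, 92), (12, 91), (12, 93), (12, 92), (12, 92), (12, 93), (12, 92), (12, 92), (12, 92), (12, 92), (13, 91), (13, 90)]
```

```bash
python3 - <<'E'
from push import *
f=lambda:(lambda o:(o["time_s"],o["eef_pos"][:2].round(4),o["ft_force"].round(1)))(observe())
r=move_l(vp(-.1,-.0185,ZP),feed=.03,max_force=9)
q=observe()["eef_pos"][:2]-V; print(r,"y'%.4f"%(-q[0]*np.sin(TV)+q[1]*np.cos(TV)),f())
E
```

```text
True y'0.0468 (61.9833, array([0.4616, 0.0973]), array([-0.1,  2. ,  2.2]))
```

```bash
python3 - <<'E'
from push import *
for n in("w12","w7","w5"):
  P=pts(n);q=P[...,:2]-V;c,s=np.cos(TV),np.sin(TV);x=q[...,0]*c+q[...,1]*s;y=-q[...,0]*s+q[...,1]*c
  for y0 in(.012,-.018):
    m=(np.abs(y-y0)<.004)&(x>.0)&(x<.085)&(P[...,2]>.084)&(P[...,2]<.099)
    h,e=np.histogram(x[m],np.arange(.0,.086,.001)); print(n,y0,"".join("%3d"%k for k in h))
E
```

```text
w12 0.012   0  0  0  0  0  0  0 12 15 15 11 14 16 12 17 17 38  9  7  0  0  0  0  0  0  0  0  1  2  5 12 15 16 20 12 22 12 19 23 31  0  0  0 12 15 19 16 22 16 15 16 15 21 13 21 12 23 14 22 13 18 19 17 17 20 16 24 13 23 13 23 16 20 18 18 22 20 17  0  0  0  0  0  0  0
w12 -0.018   0  0  0  0  0  0  0 15 11 13 14 13 19 15 13 14 18 14 18 19 17 13 17 11 14 12 16 16 15 17 12 15 14 17 14 16 17 13 24 31  0  0  0 12 15 20 17 20 13 19 15 14 21 13 23 14 22 14 19 16 14 23 14 20 16 21 22 16 23 13 23 15 21 14 22 23 28  5  0  0  0  0  0  0  0
w7 0.012   0  0  0  0  0  0  0  0  0  0  0  0  0  0  0  0  0  0  0  0  0  0  0  0  0  0  0  0  0  0  0  0  0  0  0  0  0  0  0  0  0  0  0 15 18 21 25 24 13 13 24 13 21 20 16 21 19 22 18 19 22 19 20 23 20 22 19 25 26 14 25 20 19 26 25 17 31 16  0  0  0  0  0  0  0
w7 -0.018   0  0  0  0  0  0  0  0  0  0  0  0  0  0  0  0  0  0  0  0  0  0  0  0  0  0  0  0  0  0  0  0  0  0  0  0  0  0  0  0  0  0  0 14 16 20 30 18 16 17 21 14 21 22 19 23 14 23 16 19 20 21 17 23 23 22 24 24 23 19 25 25 19 27 24 21 29 16  0  0  0  0  0  0  0
w5 0.012   0  0  0  0  0  0  0  0  0  0  0  0  0  0  0  0  0  0  0  0  0  0  0  0  0  0  0  0  0  0  0  0  0  0  0  0  0  0  0  0  0  0 20 25  8 11  6 10 12 12 10  6  9 12  8 11  9 10  9 12 12  8 10 10  9  9 11  5 10 13  8  8 14  7  6  5  1  0  0  0  0  0  0  0  0
w5 -0.018   0  0  0  0  0  0  0  0  0  0  0  0  0  0  0  0  0  0  0  0  0  0  0  0  0  0  0  0  0  0  0  0  0  0  0  0  0  0  0  0  0  1 28 12  8 12  3 10 13  8 11  9  9  7 14  4  7 13 12 11 12  7  9  7 10  7  9  4 11  9 13  5 11  5  9  6  0  0  0  0  0  0  0  0  0
```

```bash
python3 - <<'E'
from push import *
move_l(vp(-.1,.055,ZP),feed=.06); move_l(vp(-.1,.055,.17),feed=.15); hold(.2); st()
balls("w20"); print(job_done())
E
```

```text
t63.2 [0.4598 0.1053 0.1687] [-3.126  0.005  0.108] F [-0.3  0.1 -0.5] op0.0003 g0.0
ball y'-0.049 z'-0.024 ang-116.2
ball y'0.055 z'-0.011 ang100.8
ball y'0.027 z'0.049 ang29.1
ball y'-0.032 z'0.037 ang-40.6
the job is handed in; nothing more can be done
None
```

I handed the job in at about 63 s. The two-port block is on the vice bed, ports up and near centre. The wheel stopped turning under pushes of 9–11 N, so I judge the block clamped, but I could not measure the jaw force and no verdict was returned.

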